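# Hold a spring clip gaping over a run card

## Robot

A 6-joint arm with a two-finger parallel gripper is mounted at the origin on the work surface. World frame = base frame: x ahead of the robot, y to its left, z up, the work surface at z = 0. Lengths are in m, angles in rad, forces in N, time in s.
With the tool pointing down it reaches from about 0.375 to 0.9 m from the base axis. Payload 3.1 kg.
Tool frame: the origin (TCP) lies at the very end of the fingers, on their centre line; the grasp point (between the pads) lies 19 mm behind it; z points along the fingers, y is the direction in which the jaws open and shut (so a half turn about z gives the same grasp; the last joint's range is limited). The gripper opens to 87 mm and grips with 3 to 60 N. Pads are 19 mm wide; open, the fingers measure 117 mm over their backs; the gripper's body (75 mm by 190 mm) begins 51 mm behind the grasp point.
Start: joints at [-1.292, 0.527, 1.433, -0, 1.181, -0.178], TCP at [0.276, -0.561, 0.223] pointing down, gripper open.
Joint ranges: [-3.08, 3.08], [-0.75, 2.2], [0.22, 2.44], [-1.43, 4.57], [0, 2.65], [-2.85, 2.85]. Speed limits (rad/s): [2.79, 2.79, 3.14, 3.14, 3.14, 3.14].

## Interface

Orientations are given as a unit quaternion [x, y, z, w].
In Python, from rig import robot gives the robot as it stands. The module is installed in compiled form; this text tells all that it offers.
- The arm moves only by the tool carry_out, never from a script. Its argument "series" is a list of rows, each a list of 7 numbers: the shift along the tool's x, y, z in mm, then the turn, a rotation vector about the tool's x, y, z in degrees, then the gripper command: -1 is shut, 1 is fully open, values between are in proportion. In form: [[tx, ty, tz, rx, ry, rz, claw], ...]. A call has 1 to 8 rows; each row is the pose to reach, as a shift and turn from the pose measured when the call began, along the tool's axes at that moment; what a row does not reach only later rows make up. A row lasts 1/8 s, in which the tool goes at most 62.5 mm and 10.7 degrees, less where a joint would pass 70% of its speed; a pose out of reach is approached as far as the arm can. A call with a gripper value outside its range is refused whole. The fingers move at their own pace and stop on an object; "force" is the grip in N (left out, the last holds). Time passes only in rows, so rows that repeat a pose let the fingers close. It gives the time, the measured TCP pose, the force and the opening at its end, in the units of the state.
- robot.get_obs(): the state, without advancing time (a new reading comes with each control period).
- robot.camera(name): name is "scene" or "top"; returns a dict with "pixels" (480x640x3 uint8, red, green, blue), "fx", "fy", "cx", "cy" (pixels), "position" and "attitude" of the camera in the world. Camera axes: x right, y down, z forward; pixel columns grow to the right and rows downward; lengths in m; the calibration is good to about 2 mm. A picture is of the moment at which its call begins. There is no depth.
- robot.hand_in(): hands the job in, once; it reports no verdict.
The state is a dict: "time": time; "q": joint angles; "joint_velocities": joint speeds; "joint_torque": joint torques, N m; "position": TCP position; "tool_rot": TCP orientation; "ft_force": force on the tool from outside, world axes, zero at the start; "moment": the same for the moment, N m; "grip_width": finger opening in m.
Only numpy, scipy, OpenCV 4.12 (cv2) and the standard library are available. Lean on these libraries where they do the work, as an engineer would, in place of code of your own. Each camera call takes 0.05 s, during which the arm holds its last target.

## Task

Pick up the yellow spring clip by its levers, squeeze it wide open, and bring it down over the top edge of the white card with the green band, at the band, so that one jaw is on each side of the card with the lips about 20 mm below the edge and nothing touching the card. Finish while still holding it there, squeezed wide open, so that a colleague can slip the run sheet in: do not let go. Do not shove the card holder, and leave the blue-banded card, the bottle and the vial rack where they stand.

Things in the scene. Friction and masses are not known exactly. Their poses are not given: they have to be found in the camera images.
- clip_pivot (a point): yellow spring clip, loose, 75 g, 81 mm tall, 44 mm wide along its hinge pin, standing on its shut black lips, two squeeze levers up. Point: middle of the pin, 40 mm above the bench at the start. Axes while shut: x the squeezing direction, y along the pin, z up. The frame belongs to the +x half: squeezing turns it about y, up to 0.35 rad
- clip_grip (a point): where to squeeze: midway between the round beads (8 mm thick, 40 mm long along y) that end the two flaring levers, 37 mm above the pin. Over the beads the clip is 52 mm wide when shut, 24 mm fully squeezed (beads then 42 mm above the pin). About 4 N squeezing at the beads starts to spread the jaws, 12 N reaches the stop. Belongs to the +x half
- clip_lip_front (a point): on the jaw half that stands at the clip's +x side: inner face of the black lip, 36.5 mm below the pin when closed, middle of its width. Each lip is 11 mm thick and 7 mm high, rubber; this point is half-way up the lip
- clip_lip_back (a point): the same point of the other lip, on the -x half. The two coincide when the clip is shut and stand about 27 mm apart, 35 mm below the pin, when it is fully spread
- clip_jaw (a joint): opening angle of the clip against its spring: 0 shut, 0.7 rad at the stop (lips about 27 mm apart); it closes by itself when not squeezed
- green_mark (a point): white card 110 wide, 4 thick, upright in a loose 0.9 kg dark steel holder (foot 90 x 100 x 12; aluminium rails up to 30 high). A 14 wide green band runs down both faces and over the level top edge, 20 from the card's middle. Point: middle of the band on the top edge, 120 above the bench. Axes: x square to the faces, y along the top edge (card's middle at y = -20), z up. mm
- blue_mark (a point): leave alone: white card 110 wide, 4 thick, upright in a loose 0.9 kg dark steel holder (foot 90 x 100 x 12; aluminium rails up to 30 high). A 14 wide blue band runs down both faces and over the level top edge, 20 from the card's middle. Point: middle of the band on the top edge, 120 above the bench. Axes: x square to the faces, y along the top edge (card's middle at y = -20), z up. mm
- reagent_mid (a point): closed amber bottle with blue cap, 54 mm diameter, 110 mm tall, to be left alone; this point is half-way up
- vial_rack: grey vial rack 70 x 100 mm, 47 mm tall with its blue-capped vials, to be left alone; origin at the centre of its underside

How it is judged:
By the outcome, as a careful person would: the job done as asked, in the order asked, and still so for the second after the job is handed in, while the arm keeps its last pose, push and grip.
It also fails if it takes over 38 s, if anything falls off the work surface, if the arm or the gripper's body presses on something with over 40 N, if the wrist force passes 120 N, or if a joint passes its speed limit or range.

## Working session

There is one attempt and no reset: what is moved stays moved. The work goes in short steps, Python scripts to look and compute and a tool call to move; the robot and the scene stay as the last step left them, time stands still between calls to the robot, and variables do not carry over. Pictures are saved under pics/ and viewed, and the job is handed in when it is done.

Besides the shell and the picture viewer there is one more tool, called by a JSON object that holds its "name" and its "arguments", one argument or row to a line. carry_out: Moves the arm, as the interface text tells. Its arguments: {"type":"object","properties":{"series":{"type":"array"},"force":{"type":"number"}},"required":["series"]}

```bash
mkdir -p pics
cat > h.py <<'E'
from rig import robot
import numpy as np, cv2
from scipy.spatial.transform import Rotation as R
def att(c):
    a=np.array(c["attitude"],float)
    return a if a.shape==(3,3) else R.from_quat(a).as_matrix()
def ray(c,u,v):
    d=att(c)@np.array([(u-c["cx"])/c["fx"],(v-c["cy"])/c["fy"],1]); return np.array(c["position"]),d/np.linalg.norm(d)
def atz(c,u,v,z):
    p,d=ray(c,u,v); return p+d*(z-p[2])/d[2]
def proj(c,P):
    q=att(c).T@(np.array(P)-np.array(c["position"])); return np.array([c["fx"]*q[0]/q[2]+c["cx"],c["fy"]*q[1]/q[2]+c["cy"]])
def save(c,n): cv2.imwrite("pics/"+n+".png",c["pixels"][:,:,::-1])
def meta(c): return {k:c[k] for k in c if k!="pixels"}
E
python3 - <<'E'
from h import *
import pickle
o=robot.get_obs(); print(o)
for n in("scene","top"):
    c=robot.camera(n); save(c,n+"0"); print(n,meta(c)); pickle.dump(c,open(n+"0.pkl","wb"))
E
```

```text
{'time': 0.0, 'q': array([-1.29250242e+00,  5.28485644e-01,  1.43388288e+00, -4.40087502e-05,
        1.18136453e+00, -1.78512944e-01]), 'joint_velocities': array([ 0.00161331,  0.00187987,  0.00082045, -0.00049629, -0.00038537,
        0.00056434]), 'joint_torque': array([-1.14366518e-03, -4.40051544e+01, -1.76591581e+01,  6.32037409e-02,
        5.82315505e-02, -1.59354522e-04]), 'position': array([ 0.27548564, -0.56021177,  0.22156583]), 'tool_rot': array([ 9.74026683e-01,  2.26430729e-01, -7.36930425e-05, -1.06785109e-03]), 'ft_force': array([ 0.23378166, -0.06768321,  0.35325783]), 'moment': array([ 0.00713204, -0.00658572, -0.02223567]), 'grip_width': 0.08687213267545318}
scene {'fx': 452.4073893609902, 'fy': 452.4073893609902, 'cx': 319.74738568269987, 'cy': 237.45589546561436, 'position': array([0.82773774, 0.39176221, 0.80244551]), 'attitude': array([ 0.2499737 ,  0.92052168, -0.28983517, -0.07841274])}
top {'fx': 524.7500995364265, 'fy': 524.7500995364265, 'cx': 313.7283364197152, 'cy': 250.68968426787896, 'position': array([ 0.50361674, -0.01572501,  1.01130636]), 'attitude': array([-0.70252237,  0.71032716, -0.0354708 ,  0.02528783])}
```

View pics/scene0.png

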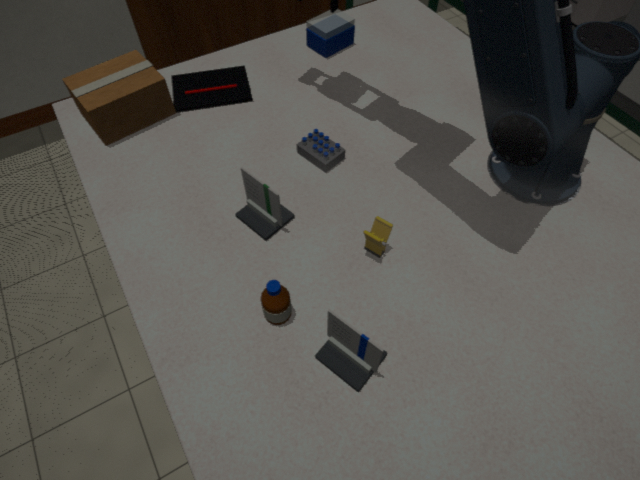

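View pics/top0.png

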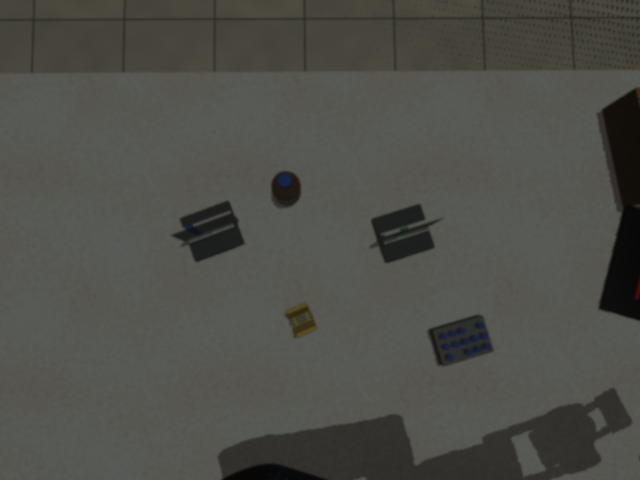

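The scene view shows the clip at about (377,237), the green-banded card at (266,200) and the blue one at (360,345). In the top view the clip is at (301,320) and the green card's edge runs from about (372,245) to (442,218). I'll enlarge both areas.

Run:
```python
import pickle,cv2,numpy as np
t=pickle.load(open("top0.pkl","rb"))["pixels"]; s=pickle.load(open("scene0.pkl","rb"))["pixels"]
def cr(im,x,y,w,h,k,g):
    a=im[y:y+h,x:x+w,::-1].astype(float)*g
    return cv2.resize(np.clip(a,0,255).astype(np.uint8),None,fx=k,fy=k,interpolation=cv2.INTER_CUBIC)
a=np.hstack([cr(t,360,190,90,90,4.2,2.2),cr(t,265,285,70,70,5.4,2.2)]); cv2.imwrite("pics/tc.png",a)
a=np.hstack([cr(s,225,155,90,90,4.2,1.6),cr(s,345,200,70,70,5.4,1.6)]); cv2.imwrite("pics/sc.png",a)
```

```text
(no output)
```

View pics/tc.png

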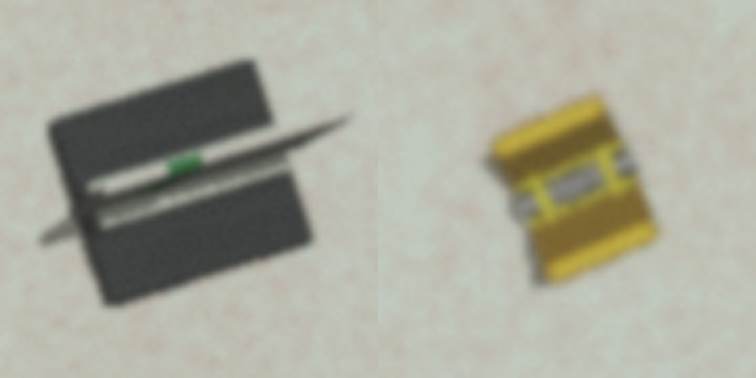

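View pics/sc.png

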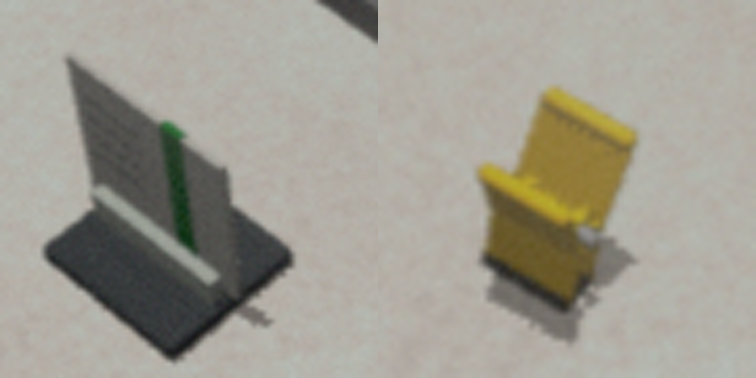

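```bash
cat > m.py <<'E'
from h import *
import pickle
def tri(c1,p1,c2,p2):
    A=[];b=[]
    for c,p in((c1,p1),(c2,p2)):
        o,d=ray(c,*p); M=np.eye(3)-np.outer(d,d); A.append(M); b.append(M@o)
    X=np.linalg.lstsq(np.vstack(A),np.hstack(b),rcond=None)[0]
    return X,[np.linalg.norm(M@X-bb)*1e3 for M,bb in zip(A,b)]
E
python3 - <<'E'
from m import *
t=pickle.load(open("top0.pkl","rb")); s=pickle.load(open("scene0.pkl","rb"))
T=lambda X,Y:(360+(X+.5)/4.2-.5,190+(Y+.5)/4.2-.5)
C=lambda X,Y:(265+(X-378+.5)/5.4-.5,285+(Y+.5)/5.4-.5)
S=lambda X,Y:(225+(X+.5)/4.2-.5,155+(Y+.5)/4.2-.5)
SC=lambda X,Y:(345+(X-378+.5)/5.4-.5,200+(Y+.5)/5.4-.5)
print("green tri",tri(t,T(185,163),s,S(173,130)), "top z.12",atz(t,*T(185,163),.12),"scene",atz(s,*S(173,130),.12))
print("card ends top", atz(t,*T(90,188),.12),atz(t,*T(350,118),.12))
print("card ends scene", atz(s,*S(70,58),.12),atz(s,*S(227,170),.12))
f=[(50,125),(250,60),(312,240),(108,305)]
F=[atz(t,*T(*p),.012)for p in f]; print("foot",np.round(F,4),np.mean(F,0))
for i in range(4):
    d=F[(i+1)%4]-F[i]; print(np.linalg.norm(d),np.degrees(np.arctan2(d[1],d[0])))
# clip beads
for nm,p in dict(ul=(494,150),ur=(602,100),lr=(658,232),ll=(548,282)).items(): print("clip",nm,atz(t,*C(*p),.077))
print("pin ends", atz(t,*C(522,206),.04),atz(t,*C(626,163),.04))
h=cv2.cvtColor(t["pixels"],cv2.COLOR_RGB2HSV)
m=((h[...,0]>18)&(h[...,0]<35)&(h[...,1]>110)).astype(np.uint8); m[:,:260]=0;m[:,340:]=0;m[:280]=0;m[360:]=0
r=cv2.minAreaRect(cv2.findNonZero(m)); print(r, m.sum()); print(atz(t,*r[0],.077))
g=((h[...,0]>40)&(h[...,0]<90)&(h[...,1]>90)); g[:,:390]=0;g[:,420:]=0;g[:215]=0;g[245:]=0
ys,xs=np.nonzero(g);print("green top",xs.mean(),ys.mean(),len(xs),T(185,163))
E
```

```text
green tri (array([ 0.61656583, -0.18332196,  0.12086432]), [np.float64(0.4611421068146727), np.float64(0.4611421068145806)]) top z.12 [ 0.6170631  -0.18375356  0.12      ] scene [ 0.61595192 -0.18371993  0.12      ]
card ends top [ 0.60717797 -0.14464824  0.12      ] [ 0.63495935 -0.25199116  0.12      ]
card ends scene [ 0.63860538 -0.2513203   0.12      ] [ 0.60522528 -0.14858635  0.12      ]
foot [[ 0.649  -0.1426  0.012 ]
 [ 0.6782 -0.2353  0.012 ]
 [ 0.5948 -0.2613  0.012 ]
 [ 0.5661 -0.1673  0.012 ]] [ 0.62201289 -0.20163024  0.012     ]
0.09728764237335093 -72.48802178540066
0.08738681818067323 -162.6903274121547
0.0983772104947362 106.9874187108584
0.08649684778422402 16.588549249399126
clip ul [0.47511095 0.02050785 0.077     ]
clip ur [ 0.49098275 -0.01501601  0.077     ]
clip lr [ 0.44783154 -0.03287116  0.077     ]
clip ll [0.43211393 0.00320995 0.077     ]
pin ends [0.45495672 0.0125682  0.04      ] [ 0.46904177 -0.02293583  0.04      ]
((301.0, 319.5), (28.49349594116211, 21.402950286865234), 66.80140686035156) 504
[ 0.46227716 -0.00575383  0.077     ]
green top 403.53846153846155 229.07692307692307 13 (403.6666666666667, 228.42857142857142)
```

```bash
cat > g.py <<'E'
from h import *
def go(P,yaw):  # tool y axis at yaw deg, pointing down
    o=robot.get_obs(); Rm=R.from_quat(o["tool_rot"]).as_matrix()
    a=np.radians(yaw); y=np.array([np.cos(a),np.sin(a),0]); z=np.array([0,0,-1.]); x=np.cross(y,z)
    W=np.c_[x,y,z]; rel=R.from_matrix(Rm.T@W).as_rotvec(degrees=True)
    print("shift mm",np.round(Rm.T@(np.array(P)-o["position"])*1e3,1),"turn",np.round(rel,2),"t",o["time"],"pos",np.round(o["position"],4),"w",o["grip_width"],"F",np.round(o["ft_force"],2))
E
python3 -c "
from g import *
go([.4617,-.0056,.16],23)"
```

```text
shift mm [ 411.7 -415.6   62.6] turn [-7.000e-02 -1.000e-01 -8.683e+01] t 0.1 pos [ 0.2755 -0.5603  0.2217] w 0.08689677882429267 F [ 0.23 -0.1   0.17]
```

{"name": "carry_out", "arguments": {
  "series": [
    [30,-30,0,0,0,-6,1],
    [70,-70,0,0,0,-15,1],
    [110,-110,0,0,0,-24,1],
    [150,-150,0,0,0,-33,1],
    [190,-190,0,0,0,-42,1],
    [230,-230,0,0,0,-51,1],
    [270,-270,10,0,0,-60,1],
    [300,-300,20,0,0,-66,1]
  ]
}}

```text
time: 1.1
position: [0.4125, -0.1564, 0.2021]
tool_rot: [0.692, 0.722, 0.001, -0.001]
ft_force: [0.1, -0.3, 0.0]
grip_width: 0.0871
```

```bash
python3 -c "
from g import *
go([.4617,-.0056,.16],23)"
```

```text
shift mm [148.4  55.7  42.4] turn [-1.000e-02 -1.300e-01 -2.055e+01] t 1.1 pos [ 0.4125 -0.1564  0.2021] w 0.08706384092952342 F [ 0.12 -0.28  0.03]
```

{"name": "carry_out", "arguments": {
  "series": [
    [40,15,10,0,0,-6,1],
    [80,30,20,0,0,-12,1],
    [120,45,30,0,0,-17,1],
    [148.4,55.7,42,0,-0.1,-20.5,1],
    [148.4,55.7,42,0,-0.1,-20.5,1],
    [148.4,55.7,42,0,-0.1,-20.5,1]
  ]
}}

```text
time: 1.85
position: [0.4617, -0.006, 0.1604]
tool_rot: [0.552, 0.834, -0.0, -0.0]
ft_force: [0.1, 0.2, 0.0]
grip_width: 0.087
```

```bash
python3 -c "
from g import *
import pickle
go([.4617,-.0056,.058],23)
c=robot.camera('scene'); t=robot.camera('top'); pickle.dump((c,t),open('p1.pkl','wb'))
cr=lambda c,x,y: cv2.resize(c['pixels'][y:y+110,x:x+110,::-1],None,fx=3.5,fy=3.5,interpolation=cv2.INTER_CUBIC)
cv2.imwrite('pics/p1.png',np.hstack([cr(c,325,160),cv2.convertScaleAbs(cr(t,250,265),alpha=2)]))
"
```

```text
shift mm [  0.3   0.2 102.4] turn [-0.03 -0.03 -0.07] t 1.85 pos [ 0.4617 -0.006   0.1604] w 0.08699490703824743 F [0.08 0.2  0.05]
```

View pics/p1.png

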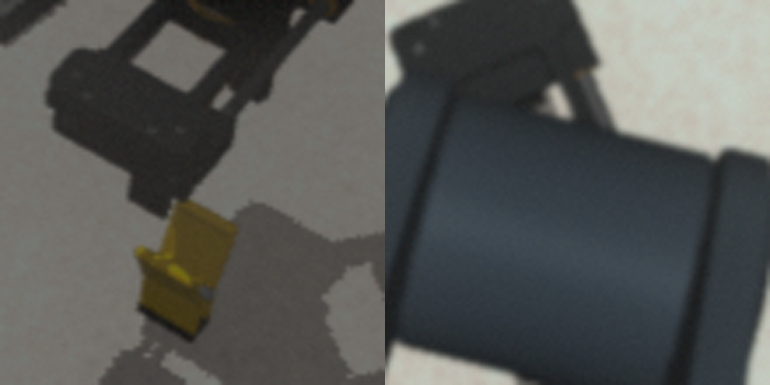

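The scene camera shows the fingers centred above the clip (crop about (180,260)), aligned with its levers. In the top camera the arm hides it. Descending.

{"name": "carry_out", "arguments": {
  "series": [
    [0,0,30,0,0,0,1],
    [0,0,60,0,0,0,1],
    [0,0,85,0,0,0,1],
    [0,0,102,0,0,0,1],
    [0,0,102,0,0,0,1],
    [0,0,102,0,0,0,1]
  ]
}}

```text
time: 2.7
position: [0.4623, -0.0073, 0.0593]
tool_rot: [0.554, 0.833, 0.0, 0.001]
ft_force: [-0.0, -0.5, 0.4]
grip_width: 0.0871
```

```bash
python3 -c "
from g import *
import pickle
go([.4617,-.0056,.058],23)
c=robot.camera('scene'); pickle.dump(c,open('p2.pkl','wb'))
cr=lambda c,x,y: cv2.resize(c['pixels'][y:y+110,x:x+110,::-1],None,fx=5,fy=5,interpolation=cv2.INTER_CUBIC)
cv2.imwrite('pics/p2.png',cr(c,325,180))
"
```

```text
shift mm [1.8 0.1 1.3] turn [ 0.07  0.04 -0.22] t 2.7 pos [ 0.4623 -0.0073  0.0593] w 0.0870721493625137 F [-0.02 -0.53  0.37]
```

View pics/p2.png

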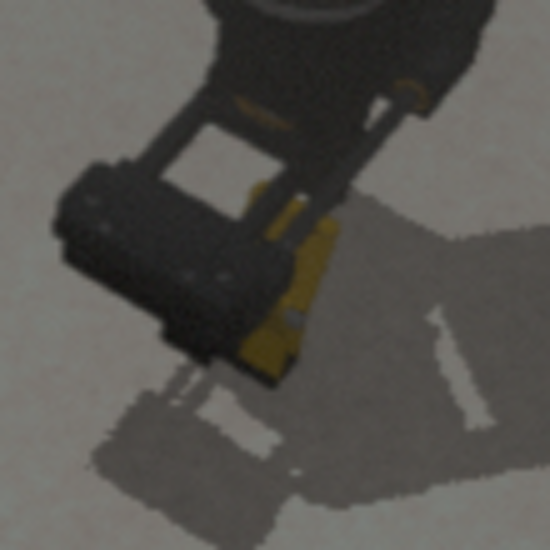

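The fingers straddle the levers and the clip stands untouched between them (crop about (290,310)). I'll correct 1.8 mm along tool x and close lightly, at 3 N, so the jaws stay shut for now.

{"name": "carry_out", "arguments": {
  "series": [
    [1.8,0,1,0,0,0,1],
    [1.8,0,1,0,0,0,0.4],
    [1.8,0,1,0,0,0,0.1],
    [1.8,0,1,0,0,0,0],
    [1.8,0,1,0,0,0,-0.2],
    [1.8,0,1,0,0,0,-0.4],
    [1.8,0,1,0,0,0,-0.4]
  ],
  "force": 3
}}

```text
time: 3.62
position: [0.4618, -0.0055, 0.0585]
tool_rot: [0.553, 0.833, 0.0, 0.001]
ft_force: [-0.3, -0.8, 0.3]
grip_width: 0.0515
```

```bash
python3 -c "
from g import *
go([.4617,-.0056,.12],23)
c=robot.camera('scene')
cr=lambda c,x,y: cv2.resize(c['pixels'][y:y+110,x:x+110,::-1],None,fx=5,fy=5,interpolation=cv2.INTER_CUBIC)
cv2.imwrite('pics/p3.png',cr(c,325,180))
"
```

```text
shift mm [ -0.1  -0.  -61.5] turn [ 0.09  0.05 -0.2 ] t 3.625 pos [ 0.4618 -0.0055  0.0585] w 0.05152086016470411 F [-0.29 -0.82  0.34]
```

View pics/p3.png

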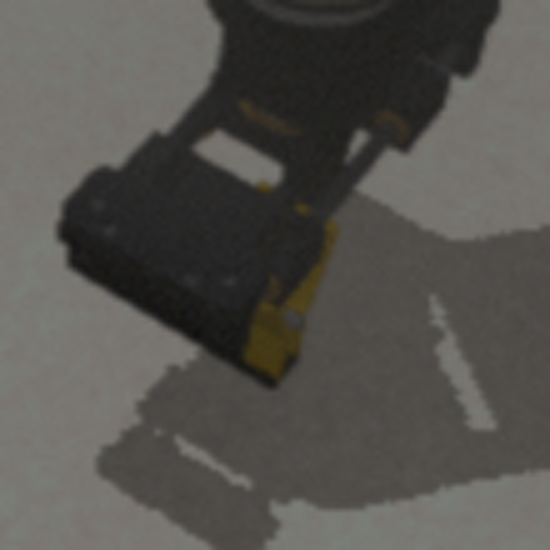

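Opening 51.5 mm: the fingers hold the shut beads (52 mm expected). A gentle lift follows, then the squeeze in the air.

{"name": "carry_out", "arguments": {
  "series": [
    [0,0,-3,0,0,0,-0.4],
    [0,0,-10,0,0,0,-0.4],
    [0,0,-20,0,0,0,-0.4],
    [0,0,-30,0,0,0,-0.4],
    [0,0,-35,0,0,0,-0.4],
    [0,0,-35,0,0,0,-0.4]
  ],
  "force": 3
}}

```text
time: 4.42
position: [0.462, -0.0056, 0.0941]
tool_rot: [0.553, 0.833, 0.001, 0.001]
ft_force: [0.8, 0.1, -0.9]
grip_width: 0.0516
```

```bash
python3 -c "
from g import *
go([.4617,-.0056,.12],23)
c=robot.camera('scene')
cr=lambda c,x,y: cv2.resize(c['pixels'][y:y+110,x:x+110,::-1],None,fx=5,fy=5,interpolation=cv2.INTER_CUBIC)
cv2.imwrite('pics/p4.png',cr(c,325,165))
"
```

```text
shift mm [  0.1  -0.2 -25.9] turn [ 0.15  0.1  -0.2 ] t 4.425 pos [ 0.462  -0.0056  0.0941] w 0.051608236846015586 F [ 0.77  0.1  -0.89]
```

View pics/p4.png

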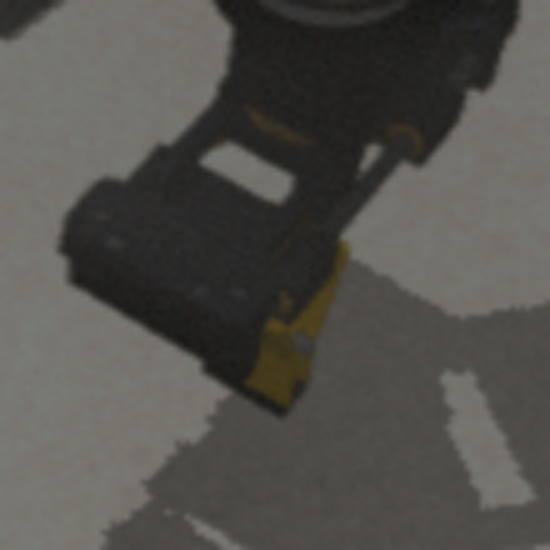

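The clip hangs shut in the grip (crop about (300,350)) and came up with the fingers; the wrist reads about −0.9 N, its weight. Now the squeeze at 25 N, with more lift.

{"name": "carry_out", "arguments": {
  "series": [
    [0,0,0,0,0,0,-0.5],
    [0,0,-10,0,0,0,-0.7],
    [0,0,-30,0,0,0,-1],
    [0,0,-50,0,0,0,-1],
    [0,0,-70,0,0,0,-1],
    [0,0,-90,0,0,0,-1],
    [0,0,-110,0,0,0,-1],
    [0,0,-110,0,0,0,-1]
  ],
  "force": 25
}}

```text
time: 5.48
position: [0.4625, -0.0057, 0.2052]
tool_rot: [0.553, 0.833, 0.001, 0.003]
ft_force: [0.4, -0.8, -0.9]
grip_width: 0.0228
```

```bash
python3 -c "
from g import *
import pickle
go([.6165,-.1836,.24],17.2)
c=robot.camera('scene'); pickle.dump(c,open('p5.pkl','wb'))
cr=lambda c,x,y: cv2.resize(c['pixels'][y:y+130,x:x+130,::-1],None,fx=4.5,fy=4.5,interpolation=cv2.INTER_CUBIC)
cv2.imwrite('pics/p5.png',cv2.convertScaleAbs(cr(c,325,135),alpha=1.6))
"
```

```text
shift mm [-223.8   73.2  -33.6] turn [0.3 0.2 5.6] t 5.475 pos [ 0.4625 -0.0057  0.2052] w 0.022811201811900956 F [ 0.39 -0.8  -0.85]
```

View pics/p5.png

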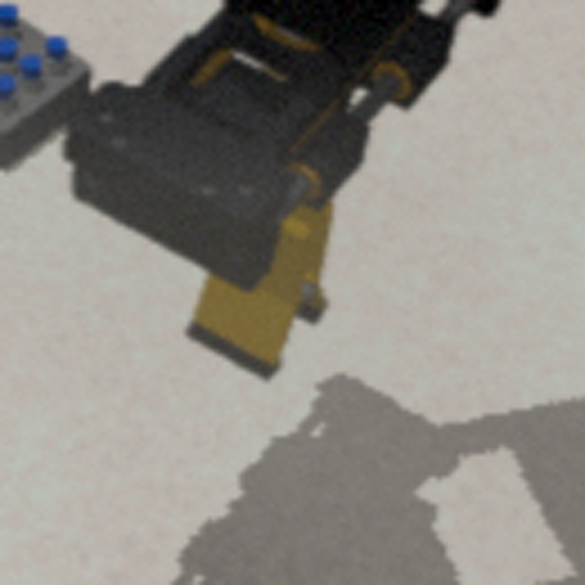

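The opening is 22.8 mm, so the clip is at its stop, and the lips show wide apart: front lip's lower edge at crop (188,332)–(272,378), far lip near (318,305). I'll check where the clip sits in the hand.

```bash
python3 -c "
from g import *
import pickle
c=pickle.load(open('p5.pkl','rb')); o=robot.get_obs(); Rm=R.from_quat(o['tool_rot']).as_matrix(); p=o['position']
f=lambda X,Y:(325+(X+.5)/4.5-.5,135+(Y+.5)/4.5-.5)
for X,Y in((188,332),(272,378),(230,355),(194,320),(280,366)):
  P,d=ray(c,*f(X,Y)); Pl=Rm.T@(P-p); dl=Rm.T@d
  for yy in (.023,.026): print(X,Y,yy,np.round((Pl+dl*(yy-Pl[1])/dl[1])*1e3,1))
# model: lip bottom outer edge relative to pin, rotated .35
for x,z in((11,-40),(11,-33),(0,-36.5)):
  a=.35; print('model',x*np.cos(a)-z*np.sin(a), z*np.cos(a)+x*np.sin(a))
"
```

```text
188 332 0.023 [-19.2  23.   53.9]
188 332 0.026 [-17.7  26.   49.8]
272 378 0.023 [21.1 23.  53.2]
272 378 0.026 [22.4 26.  49. ]
230 355 0.023 [ 1.1 23.  53.6]
230 355 0.026 [ 2.5 26.  49.4]
194 320 0.023 [-17.3  23.   44.7]
194 320 0.026 [-15.7  26.   40.6]
280 366 0.023 [23.5 23.  43.5]
280 366 0.026 [24.7 26.  39.4]
model 24.049012139539222 -33.80303263188519
model 21.64872748735106 -27.22742364195354
model 12.515769972123975 -34.28710401892933
```

The clip sits about 1.5 mm off along tool x, squeezed to the stop. Moving above the card, well clear of its top edge.

{"name": "carry_out", "arguments": {
  "series": [
    [-20,6,-15,0,0,1,-1],
    [-55,18,-30,0,0,2,-1],
    [-95,31,-33,0,0,3,-1],
    [-135,44,-33,0,0,4,-1],
    [-175,57,-33,0,0,5,-1],
    [-205,67,-33,0.3,0.2,5.6,-1],
    [-225,73,-33,0.3,0.2,5.6,-1],
    [-225,73,-33,0.3,0.2,5.6,-1]
  ]
}}

```text
time: 6.52
position: [0.616, -0.1855, 0.236]
tool_rot: [0.594, 0.804, -0.001, -0.002]
ft_force: [-0.7, -0.5, -0.3]
grip_width: 0.0225
```

```bash
python3 -c "
from g import *
import pickle
go([.6165,-.1836,.24],17.2)
c=robot.camera('scene'); t=robot.camera('top'); pickle.dump((c,t),open('p6.pkl','wb'))
cr=lambda c,x,y: cv2.resize(c['pixels'][y:y+130,x:x+90,::-1],None,fx=4.4,fy=4.4,interpolation=cv2.INTER_CUBIC)
cv2.imwrite('pics/p6.png',np.hstack([cv2.convertScaleAbs(cr(c,220,115),alpha=1.6),cv2.convertScaleAbs(cr(t,360,170),alpha=2.)]))
"
```

```text
shift mm [ 1.7  1.  -4. ] turn [-0.21 -0.17 -0.08] t 6.525 pos [ 0.616  -0.1855  0.236 ] w 0.02254505181972061 F [-0.75 -0.49 -0.27]
```

View pics/p6.png

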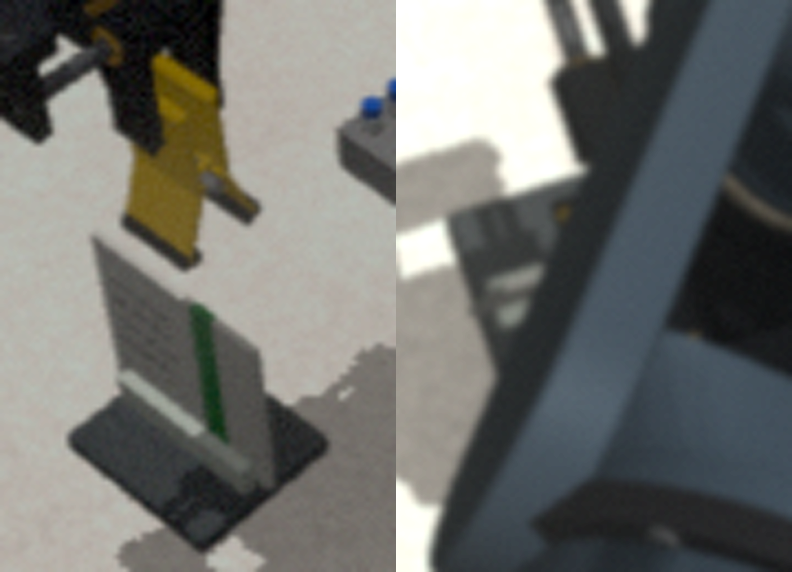

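The clip hangs squeezed open above the card: front lip at crop (122–200, 215–270), far lip to (260,215), green band top at (200,305). A larger crop will give relative measurements.

```bash
python3 -c "
from g import *
import pickle
c,t=pickle.load(open('p6.pkl','rb'))
a=cv2.resize(c['pixels'][120:195,235:285,::-1],None,fx=8,fy=8,interpolation=cv2.INTER_CUBIC)
cv2.imwrite('pics/p6b.png',cv2.convertScaleAbs(a,alpha=1.8))
"
```

```text
(no output)
```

View pics/p6b.png

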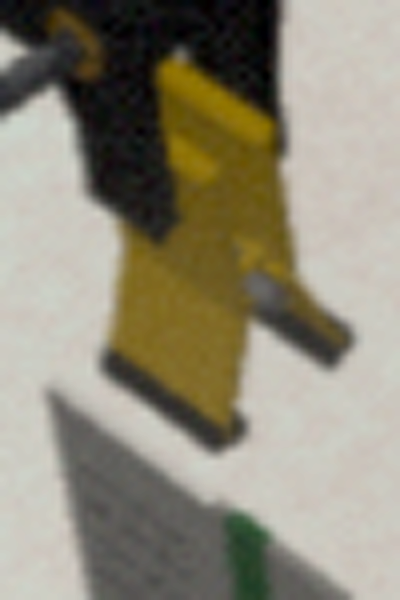

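```bash
cat > fit.py <<'E'
from g import *
import pickle
from scipy.optimize import least_squares
c,t=pickle.load(open('p6.pkl','rb')); p=np.array([.616,-.1855,.236]); Rm=R.from_quat(robot.get_obs()['tool_rot']).as_matrix()
f=lambda X,Y:np.array((235+(X+.5)/8-.5,120+(Y+.5)/8-.5))
def lip(s,x,z,y,a=.35): # tool coords rel pin: tool y = outward s, tool z down
    return np.array([y, s*(x*np.cos(a)-z*np.sin(a)), -(z*np.cos(a)+x*np.sin(a))])
# front half = +tool y ; right image end = tool +x?
obs=[((105,352),(1,11,-33,-1)),((107,372),(1,11,-40,-1)),((215,450),(1,11,-40,1)),((243,430),(1,0,-40,1)),((335,367),(-1,0,-40,1)),((352,340),(-1,11,-40,1))]
def pts(v):
    dx,dy,dz,hw,roll=v; Q=R.from_rotvec([roll,0,0]).as_matrix()
    return [p+Rm@(np.array([dx,dy,dz])+Q@lip(s,x,z,e*hw))*1 for _,(s,x,z,e) in obs]
def res(v):
    dx,dy,dz,hw,roll=v; Q=R.from_rotvec([roll,0,0]).as_matrix(); r=[]
    for o,(s,x,z,e) in obs:
        P=p+Rm@((np.array([dx,dy,dz])+Q@lip(s,x,z,e*hw))*1e-3); r+=list(proj(c,P)-f(*o))
    return np.array(r+[ (hw-20)/3, roll*20, dy/3])
s=least_squares(res,[0,0,23,20,0]); print(s.x.round(2),np.round(s.fun,2))
dx,dy,dz,hw,roll=s.x
print("pin end px crop8", ((proj(c,p+Rm@np.array([dx+22,dy,dz])*1e-3)+.5-[235,120])*8-.5), "obs ~265,292")
for P in [[.6165,-.1836,.12]]: print("green edge crop8",((proj(c,P)+.5-[235,120])*8-.5),"obs ~242,517")
Lf=p+Rm@((np.array([dx,dy,dz])+(lip(1,0,-36.5,0)+lip(-1,0,-36.5,0))/2)*1e-3); print("lip mid world",Lf)
y=Rm[:,1]; print("vs green (tool axes mm)",Rm.T@(np.array([.6165,-.1836,.12])-Lf)*1e3)
E
python3 fit.py
```

```text
[ 2.490e+00 -3.200e-01  2.104e+01  1.822e+01  1.000e-02] [ 0.39 -0.58 -0.29  0.06 -0.5  -0.08  0.27  0.69 -0.75  0.48  0.83 -0.53
 -0.59  0.27 -0.11]
pin end px crop8 [281.47848979 297.04162117] obs ~265,292
green edge crop8 [248.22379489 529.21977722] obs ~242,517
lip mid world [ 0.61465658 -0.18307274  0.18068904]
vs green (tool axes mm) [-1.2974319   1.87223065 60.67658113]
```

{"name": "carry_out", "arguments": {
  "series": [
    [-0.6,1,8,-0.1,0,0,-1],
    [-1.3,1.9,18,-0.2,-0.2,0,-1],
    [-1.3,1.9,28,-0.2,-0.2,0,-1],
    [-1.3,1.9,38,-0.2,-0.2,0,-1],
    [-1.3,1.9,44,-0.2,-0.2,0,-1],
    [-1.3,1.9,46,-0.2,-0.2,0,-1],
    [-1.3,1.9,46,-0.2,-0.2,0,-1],
    [-1.3,1.9,46,-0.2,-0.2,0,-1]
  ]
}}

```text
time: 7.62
position: [0.6171, -0.1845, 0.191]
tool_rot: [0.593, 0.805, -0.0, -0.0]
ft_force: [-0.2, 0.5, -0.3]
grip_width: 0.0227
```

```bash
python3 -c "
from g import *
import pickle
go([.6165,-.1836,.156],17.2)
c=robot.camera('scene'); t=robot.camera('top'); pickle.dump((c,t),open('p7.pkl','wb'))
a=cv2.resize(c['pixels'][130:205,230:290,::-1],None,fx=8,fy=8,interpolation=cv2.INTER_CUBIC)
cv2.imwrite('pics/p7.png',cv2.convertScaleAbs(a,alpha=1.8))
"
```

```text
shift mm [ 1.  -0.3 35. ] turn [-0.01  0.   -0.01] t 7.625 pos [ 0.6171 -0.1845  0.191 ] w 0.022676443745652936 F [-0.18  0.54 -0.34]
```

View pics/p7.png

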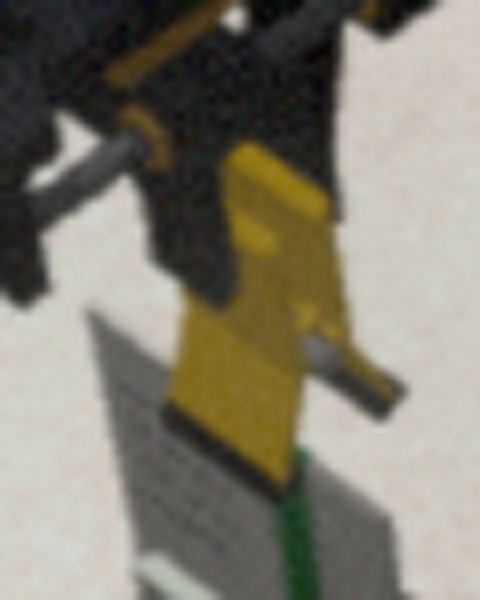

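Lips are still just above the edge, straddling it: front lip from crop (165,410) to (285,500), far lip at (390,400), card edge running to (390,520). I'll refit before lowering the rest.

```bash
sed -e "s/p6.pkl/p7.pkl/; s/\[.616,-.1855,.236\]/[.6171,-.1845,.191]/; s/(235+(X/(230+(X/; s/,120+(Y/,130+(Y/; s/\[235,120\]/[230,130]/g" -e "s/^obs=.*/obs=[((163,405),(1,11,-33,-1)),((167,425),(1,11,-40,-1)),((275,500),(1,11,-40,1)),((299,487),(1,0,-40,1)),((385,420),(-1,0,-40,1)),((405,392),(-1,11,-40,1))]/" fit.py > fit2.py; python3 fit2.py
python3 -c "
from g import *
import pickle
c,t=pickle.load(open('p7.pkl','rb'))
y=np.array([-np.sin(np.radians(17.2)),np.cos(np.radians(17.2)),0]); g=np.array([.6165,-.1836,.12])
for s in(.035,-.075): print(((proj(c,g+s*y)+.5-[230,130])*8-.5).round())
"
```

```text
[ 2.470e+00 -2.400e-01  2.105e+01  1.862e+01  2.000e-02] [ 0.58 -0.52 -0.35 -0.1  -0.77  0.28  0.3   0.1  -0.42  0.5   0.63 -0.23
 -0.46  0.37 -0.08]
pin end px crop8 [335.80522225 358.85979764] obs ~265,292
green edge crop8 [288.22379489 449.21977722] obs ~242,517
lip mid world [ 0.61612309 -0.1822119   0.13566714]
vs green (tool axes mm) [-1.43816973 -0.04486809 15.66708826]
[387. 521.]
[ 87. 301.]
```

The fit puts the lips centred across the card to within 0.1 mm and about 1 mm off along the band, and the predicted card corners match the image. Lowering 35 mm.

{"name": "carry_out", "arguments": {
  "series": [
    [-0.5,0,6,0,0,0,-1],
    [-1,0,14,0,0,0,-1],
    [-1,0,22,0,0,0,-1],
    [-1,0,29,0,0,0,-1],
    [-1,0,34,0,0,0,-1],
    [-1,0,35.5,0,0,0,-1],
    [-1,0,35.5,0,0,0,-1],
    [-1,0,35.5,0,0,0,-1]
  ]
}}

```text
time: 8.72
position: [0.6175, -0.1854, 0.1558]
tool_rot: [0.593, 0.805, -0.0, 0.0]
ft_force: [0.3, -0.1, -0.9]
grip_width: 0.0229
```

```bash
python3 -c "
from g import *
import pickle
go([.6165,-.1836,.156],17.2)
c=robot.camera('scene'); t=robot.camera('top'); pickle.dump((c,t),open('p8.pkl','wb'))
a=cv2.resize(c['pixels'][140:215,230:290,::-1],None,fx=8,fy=8,interpolation=cv2.INTER_CUBIC)
cv2.imwrite('pics/p8.png',cv2.convertScaleAbs(a,alpha=1.8)); save(c,'s8')
"
```

```text
shift mm [ 2.1 -0.5 -0.2] turn [ 0.01  0.03 -0.  ] t 8.725 pos [ 0.6175 -0.1854  0.1558] w 0.02289731998690256 F [ 0.34 -0.15 -0.85]
```

View pics/p8.png

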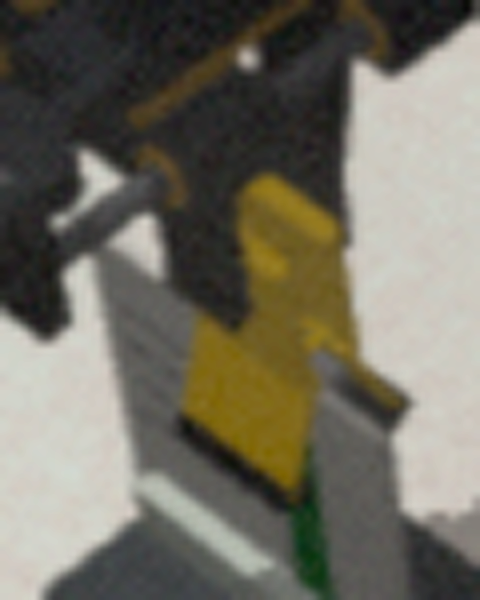

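View pics/s8.png

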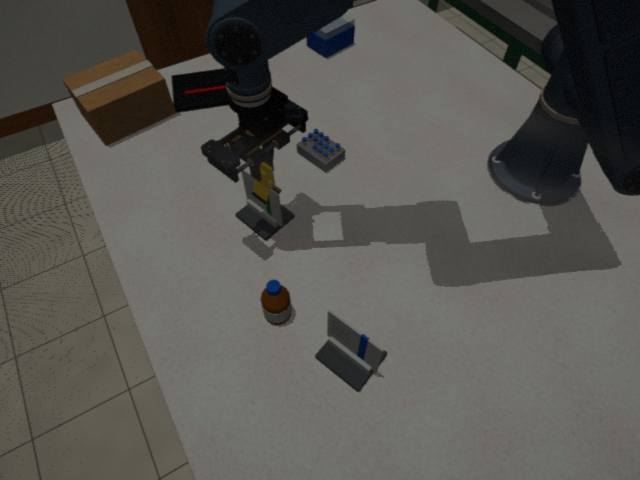

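The clip straddles the card at the band: front lip at crop (180,420)–(295,500), far lip behind the edge at (395,405), green band just emerging below it at (305,480). Force readings show no contact. One last fit, plus a check that the foot did not move.

```bash
sed -e "s/p6.pkl/p8.pkl/; s/\[.616,-.1855,.236\]/[.6175,-.1854,.1558]/; s/(235+(X/(230+(X/; s/,120+(Y/,140+(Y/; s/\[235,120\]/[230,140]/g" -e "s/^obs=.*/obs=[((180,412),(1,11,-33,-1)),((182,432),(1,11,-40,-1)),((283,507),(1,11,-40,1)),((390,428),(-1,0,-40,1)),((411,402),(-1,11,-40,1))]/" fit.py > fit3.py; python3 fit3.py
python3 - <<'E'
from h import *
import pickle
a=pickle.load(open('p6.pkl','rb'))[0]['pixels'];b=pickle.load(open('p8.pkl','rb'))[0]['pixels']
d=np.abs(a.astype(int)-b).max(2)[160:245,225:305].astype(np.uint8)
x=lambda i:cv2.resize(i[160:245,225:305,::-1],None,fx=4,fy=4)
cv2.imwrite('pics/cmp.png',cv2.convertScaleAbs(np.hstack([x(a),x(b)]),alpha=1.6))
E
```

```text
[ 2.890e+00 -3.500e-01  1.922e+01  1.841e+01  1.000e-02] [ 0.31 -0.26 -0.4   0.03 -0.45  0.18 -0.17  0.47  0.67 -0.37 -0.53  0.2
 -0.12]
pin end px crop8 [346.1673472 371.7783606] obs ~265,292
green edge crop8 [288.22379489 369.21977722] obs ~242,517
lip mid world [ 0.61632544 -0.1827638   0.10229374]
vs green (tool axes mm) [ -0.85770812  -0.07742269 -17.70592235]
```

View pics/cmp.png

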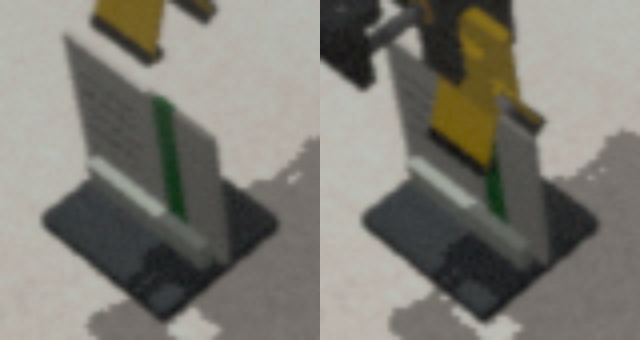

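The card and holder stand exactly where they were. Lip depth is 17.7 mm by this fit and about 22 mm from the nominal grip geometry, so about 20 mm. Handing in.

```bash
python3 -c "
from g import *
go([.6175,-.1854,.156],17.2)
print(robot.hand_in())"
```

```text
shift mm [ 0.   0.  -0.2] turn [ 0.01  0.02 -0.01] t 8.825 pos [ 0.6175 -0.1854  0.1558] w 0.022735369691328205 F [ 0.44 -0.1  -0.38]
the job is handed in; nothing more can be done
None
```

The job is handed in at 8.8 s. The arm still holds the yellow clip squeezed wide open over the green-banded card, at the band, with one jaw on each side.

I gripped the clip by its beads at 3 N, lifted it, squeezed it to the stop at 25 N, and lowered it over the card in two steps.

Last checks:
- **Squeeze:** the finger opening was 22.7 mm. That is slightly under the stated 24 mm for fully squeezed.
- **Position:** the camera fit put the lips centred across the card to about 0.1 mm and about 1 mm off along the band.
- **Contact:** wrist force was under 1 N, about the clip's own weight, and the card and holder looked unmoved when the before and after pictures were compared. The blue-banded card, bottle and rack look to be where they stood at the start, by eye only.

**Disagreement on lip depth:** the last camera fit gives about 18 mm below the edge, and the nominal grip geometry gives about 22 mm. The fitted height of the clip in the hand also differed by about 2 mm between the last two pictures. I took that as measurement noise, but a small slip in the hand is not ruled out.

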